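# Square up the plate pack and open the resin bottle

## Task

Get the plate pack ready for bonding: tap the four stacked plates until they lie flush against both stops of the jig, with all their edges in line. Then push the safety cap of the resin bottle down, twist it free counterclockwise, and lift it straight up; finish while still holding the cap upright and still above the bottle, roughly 80 mm (a hand's width) clear of its mouth, so that I can get at the resin. Leave the two filters and the carton where they are.

Things in the scene. Friction and masses are not known exactly. Their poses are not given: they have to be found in the camera images.
- jig: Gluing jig bolted to the bench, base plate 120 x 140 x 6 mm (x by y), with a rest block 44 x 60 mm, top 20 mm up, and two upright stop bars 10 mm thick, tops 46 mm up: far stop (+x side, 60 mm long, inner face at x = 30 mm), left stop (+y side, 44 mm long, inner face at y = 40 mm). -x and -y sides open. Origin: centre of the base's underside. Yaw within 20 degrees.
- jig_home (a point): Point on top of the rest block, 20 mm above the bench over the jig's origin, axes as the jig: a plate fully home against both stops is centred over it. On the open sides the plates' edges overhang the block by 8 mm or more, with free space down to the 6 mm base plate.
- plate0: The bottom one of four equal loose bare aluminium plates, 60 x 80 x 5 mm (x by y by z), about 65 g, stacked flat on the rest block; underside 20 mm above the bench. Origin: centre of its underside. At the start 5 to 13 mm short of each stop and up to 3.5 degrees askew. A few newtons slide it.
- plate1: The second one of four equal loose bare aluminium plates, 60 x 80 x 5 mm (x by y by z), about 65 g, stacked flat on the rest block; underside 25 mm above the bench. Origin: centre of its underside. At the start 5 to 13 mm short of each stop and up to 3.5 degrees askew. A few newtons slide it.
- plate2: The third one of four equal loose bare aluminium plates, 60 x 80 x 5 mm (x by y by z), about 65 g, stacked flat on the rest block; underside 30 mm above the bench. Origin: centre of its underside. At the start 5 to 13 mm short of each stop and up to 3.5 degrees askew. A few newtons slide it.
- plate3: The top one of four equal loose bare aluminium plates, 60 x 80 x 5 mm (x by y by z), about 65 g, stacked flat on the rest block; underside 35 mm above the bench. Origin: centre of its underside. At the start 5 to 13 mm short of each stop and up to 3.5 degrees askew. A few newtons slide it.
- bottle: White resin bottle, 84 mm diameter, shoulder from 105 to 125 mm and a 30 mm diameter neck whose mouth is 156 mm above the bench; strapped in a steel holder (130 x 110 mm base) that is bolted to the bench, so it cannot turn or move. Origin: centre of the holder's underside, on the bench, on the bottle's vertical axis. z up.
- bottle_mouth (a point): Centre of the bottle's mouth, 156 mm above the bench. A spring in it pushes the cap up with about 6 N at rest. Clockwise the cap never comes off.
- cap: Black round push-and-turn safety cap, 54 mm diameter, 30 mm high, 30 g, locked on the bottle's neck. Origin: centre of its lower rim, 144 mm above the bench when locked (top at 174 mm); z up. Push down over 4.5 mm (bottoms at 8 mm; 10 to 12 N), keep it down, turn 60 degrees counterclockwise from above (free from 48 to 68, stop near 70), lift straight off. Grip across it in any direction.
- air_filter: Bystander: pleated round air filter, 90 mm diameter, 60 mm high, standing on the bench. Origin: centre of its underside.
- carton: Bystander: cardboard carton 90 x 120 x 70 mm. Origin: centre of its underside.
- oil_filter: Bystander: grey canister filter, 79 mm diameter, 90 mm high, standing. Origin: centre of its underside.
There are look-alikes about, which are no part of the job. Of the things shaped like the bottle, the white one is meant. Leave any brown look-alike of the plate3 alone.

How it is judged:
On the way, in this order (a step that is already met when the one before it is completed fails the run):
1. all four plates are stacked flush against both stops (x of plate0 in the frame of jig_home between -0.0025 and 0.0025 m and y of plate0 in the frame of jig_home between -0.0025 and 0.0025 m and z of plate0 in the frame of jig_home between -0.002 and 0.002 m and angle between the x axis of each of plate0, plate1, plate2, plate3 and the x axis of jig, either way round below 0.05 rad and x of plate1 in the frame of jig_home between -0.0025 and 0.0025 m and y of plate1 in the frame of jig_home between -0.0025 and 0.0025 m and z of plate1 in the frame of jig_home between 0.003 and 0.007 m and x of plate2 in the frame of jig_home between -0.0025 and 0.0025 m and y of plate2 in the frame of jig_home between -0.0025 and 0.0025 m and z of plate2 in the frame of jig_home between 0.008 and 0.012 m and x of plate3 in the frame of jig_home between -0.0025 and 0.0025 m and y of plate3 in the frame of jig_home between -0.0025 and 0.0025 m and z of plate3 in the frame of jig_home between 0.013 and 0.017 m), for 0.2 s.
2. the cap is pushed down on the bottle (z of cap in the frame of bottle between 0.13 and 0.1405 m and horizontal distance between cap and bottle below 0.006 m), for 0.1 s.
At the end, for the whole second after the job is handed in: All four plates flat on one another, within 2.5 mm of home against both stops and 0.05 rad of square. Fingers hold the cap, still and upright (0.25 rad), its rim 40 to 150 mm above the bottle's mouth, within 30 mm of its axis, not touching the bottle (all of step 1 and z of cap in the frame of bottle_mouth between 0.04 and 0.15 m and horizontal distance between cap and bottle_mouth below 0.03 m and angle between cap's own z axis and vertical below 0.25 rad and contact force between the fingers and cap above 1 N and contact force between cap and bottle below 0.1 N and linear speed of cap below 0.03 m/s); the arm keeps its last pose, push and grip.
It fails at once if the air filter is moved by more than 20 mm (distance of air_filter from where it was at the start of the episode above 0.02 m).
It fails at once if the carton is moved by more than 20 mm (distance of carton from where it was at the start of the episode above 0.02 m).
It fails at once if the oil filter is moved by more than 20 mm (distance of oil_filter from where it was at the start of the episode above 0.02 m).
It also fails if it takes over 72 s, if anything falls off the work surface, if the arm or the gripper's body presses on something with over 40 N, if the wrist force passes 120 N, or if a joint passes its speed limit or range.

## Robot

A 6-joint arm with a two-finger parallel gripper is mounted at the origin on the work surface. World frame = base frame: x ahead of the robot, y to its left, z up, the work surface at z = 0. Lengths are in m, angles in rad, forces in N, time in s.
With the tool pointing down it reaches from about 0.35 to 0.85 m from the base axis. Payload 8.1 kg.
Tool frame: the origin (TCP) lies midway between the tips of the shut fingers; the grasp point (between the pads) lies 19 mm behind it; z points along the fingers, y is the direction in which the jaws open and shut (so a half turn about z gives the same grasp; the last joint's range is limited). The gripper opens to 93 mm and grips with 3 to 60 N. Pads are 15 mm wide; open, the fingers measure 128 mm over their backs; the gripper's body (75 mm by 188 mm) begins 65 mm behind the grasp point.
Start: joints at [1.207, 0.13, 1.488, -0, 1.523, -0.085], TCP at [0.165, 0.577, 0.219] pointing down, gripper open.
Joint ranges: [-2.96, 2.96], [-0.89, 2.26], [0.02, 2.5], [-1.34, 4.48], [0, 2.73], [-2.66, 2.66]. Speed limits (rad/s): [2.39, 2.39, 2.79, 3.14, 3.14, 3.14].

## Interface

Orientations are given as a unit quaternion [x, y, z, w].
In Python, from bench import bot, optics, order gives the robot as it stands.
- The arm moves only by the tool carry_out, never from a script. Its argument "increments" is a list of rows, each a list of 3 entries, a list of its own where there are three numbers: the shift along the tool's x, y, z in cm, then the turn about the tool's z in degrees, then the opening, from 0 (shut) to 1 (fully open). In form: [[[tx, ty, tz], twist, claw], ...]. A call has 1 to 5 rows; each row shifts and turns the pose as measured when the row begins, along the tool's axes as they then stand; what a row does not reach is not made up. A row lasts 1/12 s, in which the tool goes at most 41.7 mm and 7.16 degrees, less where a joint would pass 70% of its speed; a pose out of reach is approached as far as the arm can. A call is refused whole if a number of a shift passes 4.17 or a number of a turn 7.16, either way. A call with a gripper value outside its range is refused whole. The fingers move at their own pace and stop on an object; "force" is the grip in N (left out, the last holds). Time passes only in rows, so rows that do not move let the fingers close. It gives the time, the measured TCP pose, the force and the opening at its end, in the units of the state.
- bot.state(): the state, without advancing time (a new reading comes with each control period).
- optics.capture(name): name is "scene" or "top" or "wrist"; returns a dict with "frame" (420x560x3 uint8, red, green, blue), "depth" (420x560 float32, m along the optical axis (not along the pixel's ray), 0 where there is no reading), "camera_matrix" (3x3 intrinsics, pixels), "xyz" and "attitude" of the camera in the world; the wrist camera has in their place "hand_eye" (4x4, takes a point from camera to tool coordinates, whose origin is the TCP and whose axes are the flange's). Camera axes: x right, y down, z forward; pixel columns grow to the right and rows downward; lengths in m; the calibration is good to about 2 mm. A picture is of the moment at which its call begins: read the wrist's pose just before it.
- order.finish_job(): hands the job in, once; it reports no verdict.
The state is a dict: "clock": time; "qpos": joint angles; "dq": joint speeds; "effort": joint torques, N m; "tool_pos": TCP position; "eef_rot": TCP orientation; "contact_force": force on the tool from outside, world axes, zero at the start; "torque": the same for the moment, N m; "gripper_width": opening from 0.0 (shut) to 1.0 (fully open).
Only numpy, scipy, OpenCV 4.12 (cv2) and the standard library are available. Lean on these libraries where they do the work, as an engineer would, in place of code of your own. Each camera call takes 0.05 s, during which the arm holds its last target. There are 200 camera calls.

## Working session

There is one attempt and no reset: what is moved stays moved. The work goes in short steps, Python scripts to look and compute and a tool call to move; the robot and the scene stay as the last step left them, time stands still between calls to the robot, and variables do not carry over. Pictures are saved under pics/ and viewed, about 8 in all and at most 12, crops included, and the job is handed in when it is done.

Besides the shell and the picture viewer there is one more tool, called after "Request:" by a JSON object that holds its "api" and its "payload". carry_out: Moves the arm, as the interface text tells. Its arguments: {"type":"object","properties":{"increments":{"type":"array"},"force":{"type":"number"}},"required":["increments"]}

```bash
mkdir -p pics; ls; cat > h.py <<'E'
import numpy as np, cv2
from bench import bot, optics, order
from scipy.spatial.transform import Rotation as R
def cap(n):
    s=bot.state(); c=optics.capture(n)
    if n=='wrist':
        T=np.eye(4);T[:3,:3]=R.from_quat(s['eef_rot']).as_matrix();T[:3,3]=s['tool_pos'];T=T@np.array(c['hand_eye'])
    else:
        T=np.eye(4);a=np.array(c['attitude']);T[:3,:3]=a if a.shape==(3,3) else R.from_quat(a).as_matrix();T[:3,3]=c['xyz']
    K=np.array(c['camera_matrix']);d=c['depth'];v,u=np.mgrid[:d.shape[0],:d.shape[1]]
    P=np.stack([(u-K[0,2])/K[0,0]*d,(v-K[1,2])/K[1,1]*d,d],-1)@T[:3,:3].T+T[:3,3]
    P[d==0]=np.nan
    return c['frame'],P,T,K
def save(f,n): cv2.imwrite('pics/'+n+'.png',cv2.cvtColor(f,cv2.COLOR_RGB2BGR))
E
python3 - <<'E'
from h import *
print(bot.state())
for n in ['top','scene']:
    f,P,T,K=cap(n);save(f,n);np.savez(n,f=f,P=P,T=T,K=K);print(n,T,K)
E
```

```text
pics
{'clock': 0.0, 'qpos': array([ 1.20661574e+00,  1.31117328e-01,  1.48928075e+00,  1.78294377e-06,
        1.52299859e+00, -8.53890930e-02]), 'dq': array([ 0.00253448, -0.00017231, -0.00055497, -0.00133886,  0.00123889,
       -0.0003701 ]), 'effort': array([ 6.92484136e-04, -5.59856272e+01, -4.91749048e+01,  7.67379999e-02,
        3.57240485e-02, -1.36912890e-04]), 'tool_pos': array([0.16488484, 0.57630842, 0.21761283]), 'eef_rot': array([ 1.38944735e-01,  9.90299726e-01, -8.79117628e-04, -2.01922718e-04]), 'contact_force': array([0.2930707 , 0.4089272 , 0.34308871]), 'torque': array([ 0.03388572,  0.011799  , -0.01178159]), 'gripper_width': 1.0038470187990964}
top [[ 0.03942961 -0.97749508  0.20724061  0.30862044]
 [-0.99921784 -0.03919496  0.00523979 -0.01159872]
 [ 0.00300092 -0.20728512 -0.97827597  1.47496148]
 [ 0.          0.          0.          1.        ]] [[499.02658882   0.         278.23000393]
 [  0.         499.02658882 210.13213797]
 [  0.           0.           1.        ]]
scene [[ 0.15497355  0.87061969 -0.46690958  1.1146864 ]
 [ 0.98791262 -0.1349246   0.07631522 -0.06403813]
 [ 0.00344395 -0.47309271 -0.88100592  1.08866259]
 [ 0.          0.          0.          1.        ]] [[443.77455547   0.         284.93122287]
 [  0.         443.77455547 209.17012345]
 [  0.           0.           1.        ]]
```

View pics/top.png

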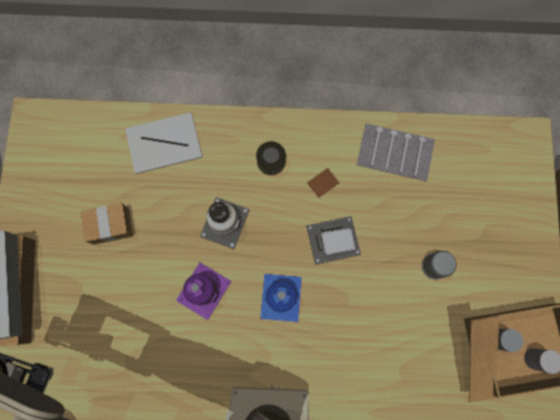

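View pics/scene.png

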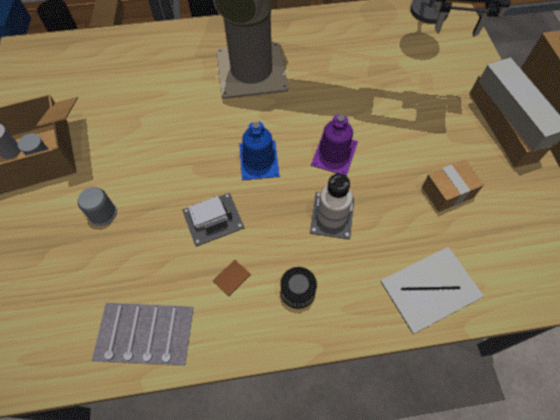

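The top view shows three bottle-shaped things: white with a black cap at (221,217), purple at (203,290) and blue at (282,296). The white one is meant. The jig with the aluminium plates is at (333,240), and the brown look-alike plate at (322,182) is left alone.

```bash
python3 - <<'E'
from h import *
D=np.load('top.npz');f,P=D['f'],D['P']
cv2.imwrite('pics/crop.png',cv2.resize(cv2.cvtColor(f[180:275,190:375],cv2.COLOR_RGB2BGR),None,fx=4,fy=4,interpolation=cv2.INTER_CUBIC))
def reg(u0,u1,v0,v1,z0,z1):
    Q=P[v0:v1,u0:u1].reshape(-1,3);return Q[(Q[:,2]>z0)&(Q[:,2]<z1)]
for nm,P in (('top',D['P']),('scene',np.load('scene.npz')['P'])):
    b=dict(top=(190,255,185,260),scene=(300,370,165,245))[nm]; j=dict(top=(295,370,205,275),scene=(170,255,185,255))[nm]
    q=reg(*b,.168,.185);print(nm,'cap',len(q),q.mean(0),np.ptp(q,0))
    q=reg(*j,.034,.07);print('plates',len(q),q.mean(0),np.ptp(q,0),np.percentile(q[:,2],[5,50,95]))
    q=reg(*j,.003,.07);print('jig',len(q),cv2.minAreaRect((q[:,:2]*1000).astype(np.float32)))
    q=reg(*b,.002,.02);print('base',len(q),cv2.minAreaRect((q[:,:2]*1000).astype(np.float32)))
E
```

```text
top cap 323 [0.57409769 0.15420359 0.1744829 ] [0.05343327 0.05214725 0.01298103]
plates 729 [ 0.53121664 -0.17452457  0.04086604] [0.09310071 0.10937535 0.02023791] [0.03540089 0.04059709 0.04751484]
jig 2246 ((538.756103515625, -168.72201538085938), (208.2742919921875, 223.71742248535156), 1.9828044176101685)
base 1566 ((579.1129760742188, 164.9068603515625), (227.2233123779297, 195.24789428710938), 2.7408573627471924)
scene cap 357 [0.57961248 0.15369273 0.174071  ] [0.05507061 0.05390731 0.00945448]
plates 838 [ 0.53776487 -0.17444064  0.04093161] [0.09551476 0.1111008  0.01703934] [0.03574203 0.04067895 0.04705441]
jig 2314 ((536.1759033203125, -175.22366333007812), (241.13809204101562, 212.93231201171875), 81.16548156738281)
base 1520 ((540.2669677734375, 174.27024841308594), (201.16851806640625, 255.55079650878906), 80.19844055175781)
```

View pics/crop.png

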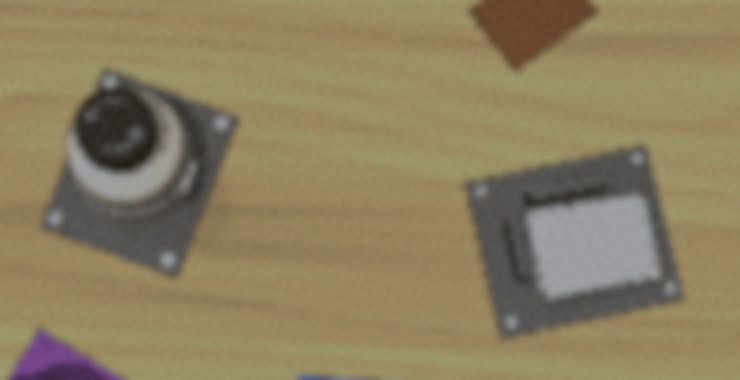

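```bash
cat >> h.py <<'E'
def heading(q=None):
    y=R.from_quat(bot.state()['eef_rot'] if q is None else q).as_matrix()[:,1]; return np.degrees(np.arctan2(y[1],y[0]))
def plan(goal,head,claw,step=40,n=None):
    "rows from the present pose, tool down: straight to goal, turning evenly"
    s=bot.state();p=np.array(s['tool_pos']);h=heading();g=np.array(goal)
    dh=head-h; m=n or int(max(np.ceil(np.linalg.norm(g-p)*1000/step),np.ceil(abs(dh)/7),1))
    rows=[]
    for i in range(m):
        a=np.radians(h+dh*i/m); y=np.array([np.cos(a),np.sin(a),0]);z=np.array([0,0,-1.]);x=np.cross(y,z)
        d=(g-p)/m*100
        rows.append([[round(float(d@x),2),round(float(d@y),2),round(float(d@z),2)],round(float(-dh/m),2),claw])
    for i in range(0,m,5): print(rows[i:i+5])
    return rows
E
python3 - <<'E'
from h import *
c=optics.capture('wrist');print(np.round(c['hand_eye'],3),heading())
s=bot.state();s2=np.array(s['tool_pos'])
plan([0.50,-0.20,0.28],11.4,0)
E
```

```text
[[-0.001 -0.971 -0.241  0.066]
 [ 1.    -0.001 -0.    -0.   ]
 [ 0.    -0.241  0.971 -0.165]
 [ 0.     0.     0.     1.   ]] 74.0220091840729
[[[-2.44, -2.97, -0.28], 2.85, 0], [[-2.58, -2.85, -0.28], 2.85, 0], [[-2.72, -2.72, -0.28], 2.85, 0], [[-2.85, -2.58, -0.28], 2.85, 0], [[-2.97, -2.43, -0.28], 2.85, 0]]
[[[-3.09, -2.28, -0.28], 2.85, 0], [[-3.2, -2.13, -0.28], 2.85, 0], [[-3.3, -1.97, -0.28], 2.85, 0], [[-3.4, -1.8, -0.28], 2.85, 0], [[-3.48, -1.63, -0.28], 2.85, 0]]
[[[-3.56, -1.45, -0.28], 2.85, 0], [[-3.63, -1.27, -0.28], 2.85, 0], [[-3.68, -1.09, -0.28], 2.85, 0], [[-3.73, -0.91, -0.28], 2.85, 0], [[-3.78, -0.72, -0.28], 2.85, 0]]
[[[-3.81, -0.53, -0.28], 2.85, 0], [[-3.83, -0.34, -0.28], 2.85, 0], [[-3.84, -0.15, -0.28], 2.85, 0], [[-3.84, 0.04, -0.28], 2.85, 0], [[-3.84, 0.23, -0.28], 2.85, 0]]
[[[-3.82, 0.42, -0.28], 2.85, 0], [[-3.8, 0.61, -0.28], 2.85, 0]]
```

Request:
{"api": "carry_out", "payload": {"increments": [[[-2.44, -2.97, -0.9], 2.85, 0], [[-2.58, -2.85, -0.9], 2.85, 0], [[-2.72, -2.72, -0.9], 2.85, 0], [[-2.85, -2.58, -0.9], 2.85, 0], [[-2.97, -2.43, -0.9], 2.85, 0]], "force": 20}}

```text
clock: 0.57
tool_pos: [0.2381, 0.396, 0.2551]
eef_rot: [0.261, 0.965, -0.008, -0.003]
contact_force: [0.8, -0.6, -0.0]
gripper_width: 0.692
```

Request:
{"api": "carry_out", "payload": {"increments": [[[-3.09, -2.28, -0.6], 2.85, 0], [[-3.2, -2.13, -0.5], 2.85, 0], [[-3.3, -1.97, -0.28], 2.85, 0], [[-3.4, -1.8, -0.28], 2.85, 0], [[-3.48, -1.63, -0.28], 2.85, 0]]}}

```text
clock: 0.98
tool_pos: [0.3143, 0.2111, 0.2777]
eef_rot: [0.383, 0.924, -0.007, -0.001]
contact_force: [1.2, -0.1, -0.3]
gripper_width: 0.336
```

Request:
{"api": "carry_out", "payload": {"increments": [[[-3.56, -1.45, 0], 2.85, 0], [[-3.63, -1.27, 0], 2.85, 0], [[-3.68, -1.09, 0], 2.85, 0], [[-3.73, -0.91, 0], 2.85, 0], [[-3.78, -0.72, 0], 2.85, 0]]}}

```text
clock: 1.4
tool_pos: [0.3888, 0.0244, 0.2808]
eef_rot: [0.499, 0.866, -0.006, 0.002]
contact_force: [1.3, 0.3, 0.0]
gripper_width: 0.014
```

Request:
{"api": "carry_out", "payload": {"increments": [[[-3.81, -0.53, 0], 2.85, 0], [[-3.83, -0.34, 0], 2.85, 0], [[-3.84, -0.15, 0], 2.85, 0], [[-3.84, 0.04, 0], 2.85, 0], [[-3.84, 0.23, 0], 2.85, 0]]}}

```text
clock: 1.82
tool_pos: [0.4609, -0.1649, 0.2827]
eef_rot: [0.609, 0.793, -0.005, 0.004]
contact_force: [0.9, 0.6, -0.2]
gripper_width: 0.003
```

```bash
python3 - <<'E'
from h import *
plan([0.53,-0.21,0.27],11.4,0)
E
```

```text
[[[-2.05, 1.84, 0.42], 1.19, 0], [[-2.01, 1.88, 0.42], 1.19, 0], [[-1.97, 1.92, 0.42], 1.19, 0]]
```

Request:
{"api": "carry_out", "payload": {"increments": [[[-2.05, 1.84, 0.42], 1.19, 0], [[-2.01, 1.88, 0.42], 1.19, 0], [[-1.97, 1.92, 0.42], 1.19, 0], [[0, 0, 0], 0, 0], [[0, 0, 0], 0, 0]]}}

```text
clock: 2.23
tool_pos: [0.5319, -0.2222, 0.2655]
eef_rot: [0.64, 0.768, -0.006, 0.001]
contact_force: [0.7, 0.5, -0.1]
gripper_width: 0.007
```

```bash
python3 - <<'E'
from h import *
f,P,T,K=cap('wrist');save(f,'w1');np.savez('w1',f=f,P=P,T=T,K=K)
print(heading(),bot.state()['tool_pos'],bot.state()['qpos'])
E
```

```text
10.409932276733056 [ 0.53143308 -0.22195234  0.26502941] [-0.47608719  0.05181557  1.48767887 -0.01301944  1.60240405 -0.6582257 ]
```

View pics/w1.png

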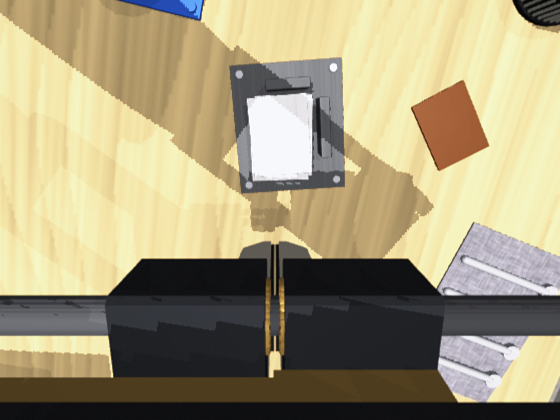

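The wrist view shows the jig with base corners at about (230,66), (341,58), (344,186) and (240,192). The left stop is at (288,85), the far stop at (324,128), and the plates span about (248..312, 93..180).

```bash
cat > jig.py <<'E'
from h import *
def jig(f,P,box):
    # box u0,u1,v0,v1 ; base outline by height > 3 mm, largest blob
    u0,u1,v0,v1=box; m=np.zeros(P.shape[:2],np.uint8); m[v0:v1,u0:u1]=(P[v0:v1,u0:u1,2]>.003)
    n,l,st,_=cv2.connectedComponentsWithStats(m); k=1+np.argmax(st[1:,4]); Q=P[l==k]; b=Q
    r=cv2.minAreaRect((b[:,:2]*1000).astype(np.float32)); print('base rect',r)
    a=r[2]; 
    while a>45:a-=90
    a=np.radians(a); c=np.array(r[0])/1000
    L=(Q[:,:2]-c)@np.array([[np.cos(a),-np.sin(a)],[np.sin(a),np.cos(a)]])
    return Q,L,a,c
def loc(Q,c,a): return (Q[:,:2]-c)@np.array([[np.cos(a),-np.sin(a)],[np.sin(a),np.cos(a)]])
E
python3 - <<'E'
from jig import *
D=np.load('w1.npz');f,P=D['f'],D['P']
Q,L,a,c=jig(f,P,(215,360,40,205)); print(c,np.degrees(a))
z=Q[:,2]; print(np.histogram(z,bins=np.arange(0,.06,.004)))
s=z>.0435
for nm,m in (('far',s&(L[:,0]>.02)&(L[:,1]<.03)),('left',s&(L[:,1]>.03)),('plate3',(z>.037)&(z<.0425)&(L[:,0]<.026)&(L[:,1]<.037))):
    q=L[m]*1000; print(nm,m.sum(),np.percentile(q,[1,50,99],axis=0).round(1).tolist(), np.median(z[m]))
    print(cv2.minAreaRect(q.astype(np.float32)))
E
```

```text
base rect ((537.2941284179688, -171.25531005859375), (120.09123992919922, 140.1024627685547), 14.315031051635742)
[ 0.53729413 -0.17125531] 14.315031051635742
(array([ 651, 6488,  118,   35,   26,   45,   84,  233,  386, 4023,  784,
        979,    0,    0]), array([0.   , 0.004, 0.008, 0.012, 0.016, 0.02 , 0.024, 0.028, 0.032,
       0.036, 0.04 , 0.044, 0.048, 0.052, 0.056]))
far 590 [[29.9, -29.0], [34.8, 0.9], [39.7, 29.3]] 0.04513773116704503
((34.88420867919922, 0.30248069763183594), (59.33985137939453, 10.20020866394043), 89.8506088256836)
left 464 [[-21.4, 40.1], [-0.4, 45.0], [21.1, 49.8]] 0.04504615439946538
((-0.0427093505859375, 44.98619842529297), (9.940156936645508, 43.92729949951172), 89.69461059570312)
plate3 4607 [[-40.6, -44.7], [-11.1, -4.1], [18.2, 33.6]] 0.039099647181816966
((-11.207050323486328, -5.568027496337891), (60.1020622253418, 79.87776947021484), 1.1891090869903564)
```

```bash
cat >> h.py <<'E'
JC=np.array([.5373,-.1713]);JA=np.radians(14.3)
def j2w(x,y,z): c,s=np.cos(JA),np.sin(JA); return [JC[0]+c*x-s*y,JC[1]+s*x+c*y,z]
def injig():
    s=bot.state();d=np.array(s['tool_pos'][:2])-JC;c,n=np.cos(JA),np.sin(JA);F=np.array(s['contact_force'])
    print('jig mm',round((c*d[0]+n*d[1])*1000,1),round((-n*d[0]+c*d[1])*1000,1),'z',round(s['tool_pos'][2]*1000,1),'head-jig',round(heading()-14.3,2),'F jig',round(c*F[0]+n*F[1],1),round(-n*F[0]+c*F[1],1),round(F[2],1),'t',s['clock'])
E
python3 - <<'E'
from h import *
injig();plan(j2w(-.008,-.072,.06),14.3,0)
E
```

```text
jig mm -18.2 -47.6 z 265.0 head-jig -3.89 F jig -0.8 0.8 -0.5 t 2.2833
[[[-0.39, 0.2, 3.42], -0.65, 0], [[-0.4, 0.19, 3.42], -0.65, 0], [[-0.4, 0.19, 3.42], -0.65, 0], [[-0.4, 0.18, 3.42], -0.65, 0], [[-0.4, 0.18, 3.42], -0.65, 0]]
[[[-0.4, 0.17, 3.42], -0.65, 0]]
```

Request:
{"api": "carry_out", "payload": {"increments": [[[-0.6, 0.2, 3.42], -0.65, 0], [[-0.6, 0.2, 3.42], -0.65, 0], [[-0.5, 0.2, 3.42], -0.65, 0], [[-0.4, 0.2, 3.42], -0.65, 0], [[-0.4, 0.2, 3.42], -0.65, 0]]}}

```text
clock: 2.7
tool_pos: [0.5517, -0.2472, 0.1045]
eef_rot: [0.615, 0.788, -0.004, 0.013]
contact_force: [0.1, -0.5, 0.7]
gripper_width: 0.003
```

Request:
{"api": "carry_out", "payload": {"increments": [[[-0.2, 0.1, 2.8], -0.65, 0], [[0, 0, 0], 0, 0]]}}

```text
clock: 2.87
tool_pos: [0.5486, -0.2461, 0.0691]
eef_rot: [0.609, 0.793, -0.005, 0.008]
contact_force: [-0.8, 0.2, -0.2]
gripper_width: 0.006
```

```bash
python3 - <<'E'
from h import *
injig();plan(j2w(-.008,-.072,.012),14.3,0,step=25)
E
```

```text
jig mm -7.5 -75.3 z 69.1 head-jig 0.6 F jig -0.7 0.4 -0.2 t 2.8667
[[[0.11, -0.02, 1.9], 0.2, 0], [[0.11, -0.02, 1.9], 0.2, 0], [[0.11, -0.02, 1.9], 0.2, 0]]
```

Request:
{"api": "carry_out", "payload": {"increments": [[[0, 0, 1.9], 0.2, 0], [[0, 0, 1.9], 0.2, 0], [[0, 0, 1.9], 0.2, 0], [[0, 0, 0], 0, 0]]}}

```text
clock: 3.2
tool_pos: [0.5499, -0.2452, 0.0177]
eef_rot: [0.613, 0.79, -0.004, 0.011]
contact_force: [-1.6, 0.3, -0.3]
gripper_width: 0.007
```

```bash
python3 - <<'E'
from h import *
injig()
E
```

```text
jig mm -6.1 -74.7 z 17.7 head-jig 0.09 F jig -1.5 0.7 -0.3 t 3.2
```

Request:
{"api": "carry_out", "payload": {"increments": [[[0.2, 0, 0.5], 0, 0], [[0.5, 0, 0.2], 0, 0], [[0.5, 0, 0], 0, 0], [[0.5, 0, 0], 0, 0], [[0.5, 0, 0], 0, 0]]}}

```text
clock: 3.62
tool_pos: [0.5483, -0.2239, 0.0197]
eef_rot: [0.613, 0.79, -0.003, 0.016]
contact_force: [0.4, -1.5, -1.1]
gripper_width: 0.004
```

```bash
python3 - <<'E'
from h import *
injig()
E
```

```text
jig mm -2.3 -53.7 z 19.7 head-jig 0.13 F jig 0.0 -1.6 -1.1 t 3.6167
```

Request:
{"api": "carry_out", "payload": {"increments": [[[-0.4, 0, 0], 0, 0], [[0, 0, 0.8], 0, 0], [[0, 0, 0], 0, 0]]}}

```text
clock: 3.87
tool_pos: [0.551, -0.2272, 0.0139]
eef_rot: [0.612, 0.791, -0.003, 0.018]
contact_force: [0.2, 0.1, 0.2]
gripper_width: 0.003
```

```bash
python3 - <<'E'
from h import *
injig();print(R.from_quat(bot.state()['eef_rot']).as_matrix().round(3),bot.state()['dq'].round(3))
E
```

```text
jig mm -0.6 -57.6 z 13.9 head-jig 0.24 F jig 0.2 0.0 0.2 t 3.8667
[[-0.25   0.968  0.025]
 [ 0.968  0.251 -0.026]
 [-0.032  0.017 -0.999]] [-0.003 -0.025 -0.028 -0.003  0.021 -0.005]
```

Request:
{"api": "carry_out", "payload": {"increments": [[[0.3, -0.5, 0.3], 0, 0], [[0.3, 0, 0.1], 0, 0], [[0.3, 0, 0.1], 0, 0], [[0.3, 0, 0.1], 0, 0]]}}

```text
clock: 4.2
tool_pos: [0.5445, -0.221, 0.0086]
eef_rot: [0.612, 0.79, -0.004, 0.021]
contact_force: [0.8, -17.1, 3.2]
gripper_width: 0.007
```

```bash
python3 - <<'E'
from h import *
injig()
E
```

```text
jig mm -5.3 -49.9 z 8.6 head-jig 0.18 F jig -3.5 -16.7 3.2 t 4.2
```

Request:
{"api": "carry_out", "payload": {"increments": [[[0.3, 0, 0], 0, 0], [[0, 0, 0], 0, 0]]}}

```text
clock: 4.37
tool_pos: [0.5446, -0.222, 0.0097]
eef_rot: [0.613, 0.79, -0.006, 0.025]
contact_force: [0.6, -0.1, -0.3]
gripper_width: -0.003
```

```bash
python3 - <<'E'
from h import *
injig()
E
```

```text
jig mm -5.4 -50.9 z 9.7 head-jig 0.14 F jig 0.6 -0.2 -0.3 t 4.3667
```

Request:
{"api": "carry_out", "payload": {"increments": [[[-1.5, 0, -0.3], 0, 0], [[-1.5, 0, -0.5], 0, 0], [[-1.0, 0, -3], 0, 0], [[0, 0, -4], 0, 0], [[0, 0, 0], 0, 0]]}}

```text
clock: 4.78
tool_pos: [0.5482, -0.2555, 0.0868]
eef_rot: [0.613, 0.79, -0.006, 0.019]
contact_force: [1.6, -0.8, 1.2]
gripper_width: 0.002
```

```bash
cat > look.py <<'E'
import sys
from h import *
f,P,T,K=cap('wrist');save(f,sys.argv[1]);injig()
c=np.cos(JA);s=np.sin(JA);L=(P[...,:2]-JC)@np.array([[c,-s],[s,c]]);z=P[...,2]
def show(nm,m):
    q=L[m]*1000
    if len(q)>30:
        r=cv2.minAreaRect(q.astype(np.float32)); print(nm,len(q),np.round(r[0],1),np.round(r[1],1),round(r[2],2),'z',np.median(z[m]).round(4), np.percentile(q,[1,99],axis=0).round(1).tolist())
I=(abs(L[...,0])<.075)&(abs(L[...,1])<.08)&np.isfinite(z)
v=np.mgrid[:420,:560][0]
I&=v<235
show('far',I&(z>.043)&(z<.05)&(L[...,0]>.026)&(abs(L[...,1])<.032)); show('left',I&(z>.043)&(z<.05)&(L[...,1]>.037)&(abs(L[...,0])<.025))
show('top plate',I&(z>.0355)&(z<.0425)&(L[...,0]<.0285)&(L[...,1]<.0385))
show('all plates',I&(z>.0185)&(z<.0425)&(L[...,0]<.0285)&(L[...,1]<.0385))
E
python3 look.py w2; python3 -c "
import cv2;i=cv2.imread('pics/w2.png');cv2.imwrite('pics/w2c.png',i)"
```

```text
jig mm -11.5 -83.2 z 83.3 head-jig 0.13 F jig 0.1 -0.3 -0.7 t 4.8333
far 2407 [34.6  0.1] [10.5 59.9] 0.12 z 0.0451 [[29.6, -29.1], [39.5, 29.3]]
top plate 17110 [-13.6  -2.2] [61.  76.5] 0.26 z 0.0391 [[-43.5, -39.5], [15.2, 35.3]]
all plates 18549 [-10.4  -1.4] [67.6 79.3] 0.26 z 0.039 [[-43.4, -39.5], [21.8, 35.5]]
```

View pics/w2.png

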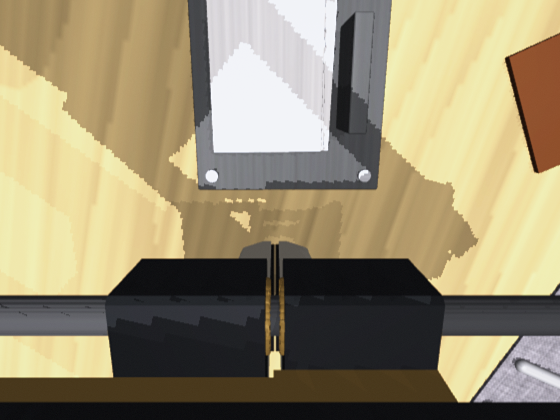

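The y-push worked: the plates' lower edge (row 152) is straight, measured at y ≈ -39.5..-40 mm (home is -40). They are still short of the far stop at (357,75). The push in x comes next.

```bash
python3 - <<'E'
from h import *
plan(j2w(-.070,-.002,.07),-75.7,0)
E
```

```text
[[[0.63, -0.45, 0.1], 6.93, 0], [[0.57, -0.52, 0.1], 6.93, 0], [[0.5, -0.59, 0.1], 6.93, 0], [[0.43, -0.64, 0.1], 6.93, 0], [[0.34, -0.69, 0.1], 6.93, 0]]
[[[0.26, -0.72, 0.1], 6.93, 0], [[0.17, -0.75, 0.1], 6.93, 0], [[0.08, -0.77, 0.1], 6.93, 0], [[-0.02, -0.77, 0.1], 6.93, 0], [[-0.11, -0.76, 0.1], 6.93, 0]]
[[[-0.2, -0.74, 0.1], 6.93, 0], [[-0.29, -0.71, 0.1], 6.93, 0], [[-0.37, -0.67, 0.1], 6.93, 0]]
```

Request:
{"api": "carry_out", "payload": {"increments": [[[0.63, -0.45, 0], 6.93, 0], [[0.57, -0.52, 0], 6.93, 0], [[0.5, -0.59, 0], 6.93, 0], [[0.43, -0.64, 0], 6.93, 0], [[0.34, -0.69, 0], 6.93, 0]]}}

```text
clock: 5.25
tool_pos: [0.5149, -0.2269, 0.0782]
eef_rot: [0.825, 0.565, -0.001, 0.016]
contact_force: [0.5, 0.4, 0.2]
gripper_width: 0.007
```

Request:
{"api": "carry_out", "payload": {"increments": [[[0.26, -0.72, 0], 6.93, 0], [[0.17, -0.75, 0], 6.93, 0], [[0.08, -0.77, 0], 6.93, 0], [[-0.02, -0.77, 0], 6.93, 0], [[-0.11, -0.76, 0], 6.93, 0]]}}

```text
clock: 5.67
tool_pos: [0.4803, -0.1957, 0.07]
eef_rot: [0.959, 0.284, 0.001, 0.011]
contact_force: [0.0, 0.4, -0.2]
gripper_width: 0.003
```

Request:
{"api": "carry_out", "payload": {"increments": [[[-0.2, -0.74, 0], 6.93, 0], [[-0.29, -0.71, 0], 6.93, 0], [[-0.37, -0.67, 0], 6.93, 0], [[0, 0, 0], 0, 0]]}}

```text
clock: 6.0
tool_pos: [0.4578, -0.1752, 0.0639]
eef_rot: [0.995, 0.098, -0.001, 0.008]
contact_force: [0.1, 0.1, -0.2]
gripper_width: 0.004
```

```bash
python3 - <<'E'
from h import *
injig();plan(j2w(-.070,-.002,.012),-75.7,0,n=5);print(bot.state()['qpos'].round(2))
E
```

```text
jig mm -78.0 15.9 z 63.9 head-jig -93.09 F jig 0.1 0.1 -0.2 t 6.0
[[[0.18, 0.35, 1.04], -0.62, 0], [[0.17, 0.35, 1.04], -0.62, 0], [[0.17, 0.35, 1.04], -0.62, 0], [[0.17, 0.35, 1.04], -0.62, 0], [[0.16, 0.36, 1.04], -0.62, 0]]
[-0.46 -0.04  1.96 -0.01  1.22  0.92]
```

Request:
{"api": "carry_out", "payload": {"increments": [[[0.1, 0.35, 1.1], -0.62, 0], [[0.1, 0.35, 1.1], -0.62, 0], [[0.1, 0.35, 1.1], -0.62, 0], [[0.1, 0.35, 1.1], -0.62, 0], [[0.1, 0.36, 1.1], -0.62, 0]]}}

```text
clock: 6.42
tool_pos: [0.4681, -0.193, 0.0038]
eef_rot: [0.991, 0.137, -0.0, 0.008]
contact_force: [-0.1, 0.0, 0.9]
gripper_width: 0.006
```

```bash
python3 - <<'E'
from h import *
injig();print(R.from_quat(bot.state()['eef_rot']).as_matrix().round(3))
E
```

```text
jig mm -72.4 -4.0 z 3.8 head-jig -88.55 F jig -0.1 0.0 0.9 t 6.4167
[[ 0.962  0.271  0.002]
 [ 0.271 -0.962 -0.016]
 [-0.002  0.016 -1.   ]]
```

Request:
{"api": "carry_out", "payload": {"increments": [[[0, 0.1, -0.8], 0.7, 0], [[0, 0, 0], 0, 0]]}}

```text
clock: 6.58
tool_pos: [0.466, -0.1938, 0.007]
eef_rot: [0.991, 0.133, -0.003, 0.006]
contact_force: [-0.4, 0.2, 0.8]
gripper_width: 0.005
```

```bash
python3 - <<'E'
from h import *
injig()
E
```

```text
jig mm -74.6 -4.2 z 7.0 head-jig -88.97 F jig -0.4 0.3 0.8 t 6.5833
```

Request:
{"api": "carry_out", "payload": {"increments": [[[0, 0, -0.6], 0.7, 0], [[0.4, 0, 0], 0, 0], [[0.5, 0, 0], 0, 0]]}}

```text
clock: 6.83
tool_pos: [0.4746, -0.1917, 0.0134]
eef_rot: [0.992, 0.127, -0.004, 0.006]
contact_force: [-0.2, -0.2, 0.6]
gripper_width: 0.008
```

```bash
python3 - <<'E'
from h import *
injig()
E
```

```text
jig mm -65.8 -4.3 z 13.4 head-jig -89.65 F jig -0.2 -0.2 0.6 t 6.8333
```

Request:
{"api": "carry_out", "payload": {"increments": [[[0.4, 0, 0], 0.2, 0], [[0.4, 0, 0], 0.2, 0], [[0.4, 0, 0], 0, 0], [[0.4, 0, 0], 0, 0], [[0.4, 0, 0], 0, 0]]}}

```text
clock: 7.25
tool_pos: [0.498, -0.1867, 0.0156]
eef_rot: [0.992, 0.124, -0.002, 0.007]
contact_force: [-3.4, -2.1, 0.3]
gripper_width: 0.004
```

```bash
python3 - <<'E'
from h import *
injig()
E
```

```text
jig mm -41.9 -5.2 z 15.6 head-jig -90.0 F jig -3.8 -1.2 0.3 t 7.25
```

Request:
{"api": "carry_out", "payload": {"increments": [[[0.2, 0, 0.1], 0, 0], [[0.3, 0, 0.1], 0, 0]]}}

```text
clock: 7.42
tool_pos: [0.4996, -0.1864, 0.0139]
eef_rot: [0.992, 0.125, -0.007, 0.007]
contact_force: [-29.2, -6.9, 24.6]
gripper_width: 0.005
```

```bash
python3 - <<'E'
from h import *
injig()
E
```

```text
jig mm -40.2 -5.3 z 13.9 head-jig -89.92 F jig -30.0 0.6 24.6 t 7.4167
```

Request:
{"api": "carry_out", "payload": {"increments": [[[-0.4, 0, -0.05], 0, 0], [[-1.5, 0, 0], 0, 0], [[-1.5, 0, -2], 0, 0], [[-1, 0, -4], 0, 0], [[-1, 0, -4], 0, 0]]}}

```text
clock: 7.83
tool_pos: [0.4416, -0.1943, 0.1075]
eef_rot: [0.992, 0.126, -0.015, 0.002]
contact_force: [1.3, 0.7, 0.7]
gripper_width: 0.007
```

Request:
{"api": "carry_out", "payload": {"increments": [[[-1, 0, -3], 0, 0], [[0, 0, 0], 0, 0]]}}

```text
clock: 8.0
tool_pos: [0.4348, -0.1984, 0.1467]
eef_rot: [0.992, 0.126, -0.011, 0.004]
contact_force: [1.1, 0.5, 0.3]
gripper_width: 0.008
```

```bash
python3 look.py w3
```

```text
jig mm -106.0 -0.5 z 144.4 head-jig -89.81 F jig 0.1 -0.9 0.3 t 8.05
left 1102 [-0.  44.8] [43.6 10.3] 0.06 z 0.045 [[-21.7, 39.7], [21.4, 49.6]]
top plate 11103 [-1.1 -1.2] [59.1 79.4] 0.02 z 0.0391 [[-30.0, -39.9], [28.0, 37.7]]
all plates 11170 [-1.4 -1.2] [59.8 79.4] 0.02 z 0.0391 [[-30.5, -39.9], [28.0, 37.7]]
```

View pics/w3.png

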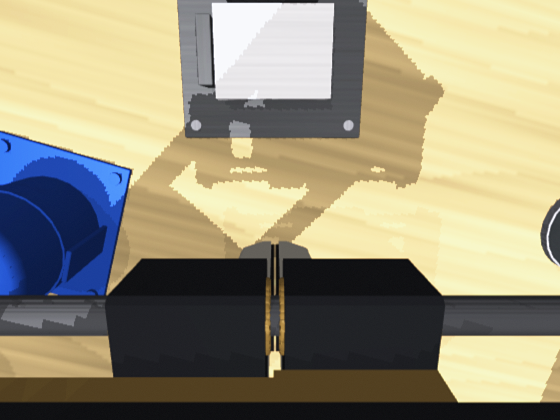

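Plates flush: the top plate's edges are at x = -30.0 and y = -39.9 mm, and the lower plates protrude at most 0.5 mm. In the picture the stack sits against the left stop at (204,50) with straight edges. Now to the white bottle.

```bash
python3 - <<'E'
from h import *
plan([.495,.106,.29],-60,1)
E
```

```text
[[[1.49, -3.1, -1.62], -1.72, 1], [[1.59, -3.06, -1.62], -1.72, 1], [[1.68, -3.01, -1.62], -1.72, 1], [[1.77, -2.95, -1.62], -1.72, 1], [[1.85, -2.9, -1.62], -1.72, 1]]
[[[1.94, -2.84, -1.62], -1.72, 1], [[2.03, -2.78, -1.62], -1.72, 1], [[2.11, -2.72, -1.62], -1.72, 1], [[2.19, -2.66, -1.62], -1.72, 1]]
```

Request:
{"api": "carry_out", "payload": {"increments": [[[1.4, -2.5, -3.0], -1.7, 0.5], [[1.6, -2.7, -2.6], -1.7, 0.5], [[1.7, -3.0, -2.4], -1.7, 0.5], [[1.8, -3.0, -2], -1.7, 1], [[1.85, -3.0, -1.6], -1.7, 1]]}}

```text
clock: 8.47
tool_pos: [0.4699, -0.0358, 0.251]
eef_rot: [0.98, 0.196, -0.016, 0.0]
contact_force: [0.3, -0.6, -0.2]
gripper_width: 0.312
```

Request:
{"api": "carry_out", "payload": {"increments": [[[1.9, -3.0, -1], -1.7, 1], [[2.0, -2.9, -0.8], -1.7, 1], [[2.1, -2.8, 0], -1.7, 1], [[2.2, -2.7, 0], -1.7, 1], [[0, 0, 0], 0, 1]]}}

```text
clock: 8.88
tool_pos: [0.4985, 0.1172, 0.267]
eef_rot: [0.965, 0.261, -0.014, -0.002]
contact_force: [0.3, -0.5, 0.3]
gripper_width: 0.669
```

```bash
python3 - <<'E'
from h import *
f,P,T,K=cap('wrist');save(f,'w4');s=bot.state();print(s['tool_pos'],heading(),s['qpos'].round(2),s['gripper_width'])
m=(np.hypot(P[...,0]-.577,P[...,1]-.154)<.05)&(P[...,2]>.168)&(P[...,2]<.18)
q=P[m];print(len(q),np.median(q[:,2]),cv2.minEnclosingCircle((q[:,:2]*1000).astype(np.float32)),q.mean(0),(q.min(0)+q.max(0))/2)
v,u=np.nonzero(m);print(u.mean(),v.mean())
E
```

```text
[0.49808356 0.11502556 0.26646604] -59.864551092817 [ 0.13 -0.1   1.63 -0.    1.64  1.17] 0.7151953243109725
5635 0.1733880454038863 ((576.319091796875, 154.4052276611328), 27.456636428833008) [0.57674579 0.15462554 0.17335517] [0.57617426 0.15431728 0.17224133]
285.8024844720497 78.59112688553682
```

View pics/w4.png

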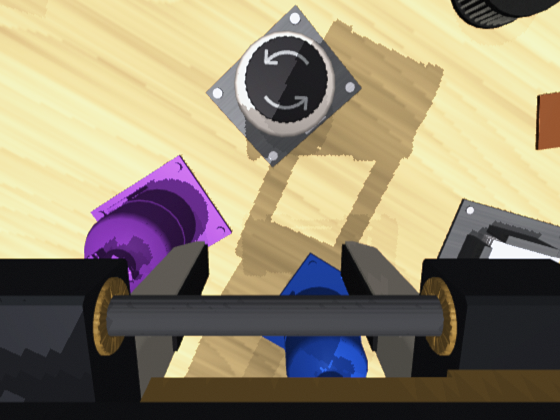

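Cap at pixel (286,79): black top with counterclockwise arrows, on the white bottle. Its centre measures (0.5765, 0.1545), top 0.1735, radius 27 mm, all matching the description.

```bash
python3 - <<'E'
from h import *
plan([.5765,.1545,.20],-60,1,step=25)
E
```

```text
[[[1.75, 0.1, 1.33], 0.03, 1], [[1.75, 0.1, 1.33], 0.03, 1], [[1.75, 0.1, 1.33], 0.03, 1], [[1.75, 0.1, 1.33], 0.03, 1], [[1.75, 0.1, 1.33], 0.03, 1]]
```

Request:
{"api": "carry_out", "payload": {"increments": [[[1.75, 0.1, 1.3], 0, 1], [[1.75, 0.1, 1.3], 0, 1], [[1.75, 0.1, 1.3], 0, 1], [[1.75, 0.1, 1.3], 0, 1], [[1.75, 0.1, 1.0], 0, 1]]}}

```text
clock: 9.35
tool_pos: [0.5764, 0.1543, 0.1971]
eef_rot: [0.966, 0.26, -0.015, -0.001]
contact_force: [0.8, 0.5, 0.4]
gripper_width: 0.999
```

Request:
{"api": "carry_out", "payload": {"increments": [[[0, 0, 0], 0, 1], [[0, 0, 0], 0, 1]]}}

```text
clock: 9.52
tool_pos: [0.5758, 0.1533, 0.1902]
eef_rot: [0.966, 0.259, -0.02, -0.001]
contact_force: [-0.5, -0.5, -0.7]
gripper_width: 1.0
```

```bash
python3 - <<'E'
from h import *
s=bot.state();print(s['tool_pos'],s['gripper_width'],R.from_quat(s['eef_rot']).as_matrix()[:,2]);plan([.5765,.1545,.145],-60,1,n=3)
E
```

```text
[0.57580129 0.15327559 0.19020892] 0.9999666263684359 [-0.03843778 -0.00821998 -0.99922719]
[[[0.04, -0.02, 1.51], 0.02, 1], [[0.04, -0.02, 1.51], 0.02, 1], [[0.04, -0.02, 1.51], 0.02, 1]]
```

Request:
{"api": "carry_out", "payload": {"increments": [[[0, 0, 1.5], 0, 1], [[0, 0, 1.4], 0, 1], [[0, 0, 1.2], 0, 1], [[0, 0, 0], 0, 1]]}}

```text
clock: 9.85
tool_pos: [0.5729, 0.15, 0.1469]
eef_rot: [0.966, 0.258, -0.02, -0.001]
contact_force: [-0.9, -1.3, -0.3]
gripper_width: 0.998
```

```bash
python3 - <<'E'
from h import *
s=bot.state();print(s['tool_pos'],s['contact_force'],s['dq'].round(3));plan([.576,.1545,.144],-60,1,n=1)
E
```

```text
[0.57291506 0.15000262 0.14690398] [-0.85877113 -1.34726878 -0.29342826] [-0.009 -0.024 -0.005 -0.002  0.02  -0.002]
[[[0.49, -0.24, 0.29], -0.1, 1]]
```

Correct, then close.

Request:
{"api": "carry_out", "payload": {"increments": [[[0.5, -0.2, 0.2], 0, 1], [[0.1, 0, 0], 0, 1], [[0, 0, 0], 0, 0.3], [[0, 0, 0], 0, 0.3], [[0, 0, 0], 0, 0.3]], "force": 40}}

```text
clock: 10.27
tool_pos: [0.5777, 0.1547, 0.1466]
eef_rot: [0.966, 0.258, -0.019, -0.001]
contact_force: [0.0, -0.1, 0.2]
gripper_width: 0.834
```

Request:
{"api": "carry_out", "payload": {"increments": [[[0, 0, 0], 0, 0.3], [[0, 0, 0], 0, 0.3], [[0, 0, 0], 0, 0.3], [[0, 0, 0], 0, 0.3]]}}

```text
clock: 10.6
tool_pos: [0.5784, 0.1555, 0.1484]
eef_rot: [0.966, 0.258, -0.018, -0.001]
contact_force: [-1.3, 2.7, -1.9]
gripper_width: 0.571
```

```bash
python3 - <<'E'
from h import *
s=bot.state();print(s['tool_pos'],s['contact_force'],s['gripper_width'],R.from_quat(s['eef_rot']).as_matrix()[:,2]);plan([.5765,.1545,.144],-60,1,n=1)
E
```

```text
[0.57839331 0.15552008 0.14839556] [-1.27795629  2.65846088 -1.85945393] 0.5706635433580933 [-0.03516058 -0.00733955 -0.99935472]
[[[-0.21, -0.01, 0.44], -0.11, 1]]
```

Request:
{"api": "carry_out", "payload": {"increments": [[[0, 0, 0.3], 0, 0.3], [[0, 0, 0.4], 0, 0.3], [[0, 0, 0.4], 0, 0.3]]}}

```text
clock: 10.85
tool_pos: [0.5786, 0.1556, 0.1407]
eef_rot: [0.966, 0.258, -0.017, -0.001]
contact_force: [-6.3, -0.2, 11.3]
gripper_width: 0.577
```

Request:
{"api": "carry_out", "payload": {"increments": [[[0, 0, 0.4], 0, 0.3]]}}

```text
clock: 10.93
tool_pos: [0.5787, 0.1556, 0.1398]
eef_rot: [0.966, 0.258, -0.016, -0.001]
contact_force: [-18.7, -3.3, 40.2]
gripper_width: 0.573
```

Request:
{"api": "carry_out", "payload": {"increments": [[[0, 0, 0.1], -5, 0.3], [[0, 0, 0.15], -5, 0.3], [[0, 0, 0.15], -5, 0.3]]}}

```text
clock: 11.18
tool_pos: [0.5794, 0.1569, 0.1421]
eef_rot: [0.923, 0.385, -0.014, -0.003]
contact_force: [-9.4, 1.5, 10.3]
gripper_width: 0.572
```

```bash
python3 - <<'E'
from h import *
s=bot.state();print(heading(),s['torque'],s['gripper_width'],s['tool_pos'])
E
```

```text
-44.68707424566661 [ 0.26755618  1.80749593 -0.24409748] 0.5721643534009601 [0.5794453  0.15688927 0.14206071]
```

Request:
{"api": "carry_out", "payload": {"increments": [[[-0.1, 0, 0.25], -5, 0.3], [[-0.1, 0, 0.25], -5, 0.3], [[-0.1, 0, 0.25], -5, 0.3]]}}

```text
clock: 11.43
tool_pos: [0.5789, 0.1571, 0.1406]
eef_rot: [0.861, 0.509, -0.01, -0.005]
contact_force: [-4.6, 3.9, 11.4]
gripper_width: 0.57
```

```bash
python3 - <<'E'
from h import *
s=bot.state();print(heading(),s['torque'],s['gripper_width'],s['tool_pos'])
E
```

```text
-28.85949495967629 [ 0.52034114  1.05541892 -0.13012449] 0.5700642623464138 [0.57886573 0.15708314 0.14055453]
```

Request:
{"api": "carry_out", "payload": {"increments": [[[-0.1, 0, 0.22], -5.2, 0.3], [[-0.1, 0, 0.22], -5.2, 0.3], [[-0.1, 0, 0.22], -5.2, 0.3]]}}

```text
clock: 11.68
tool_pos: [0.578, 0.1574, 0.1403]
eef_rot: [0.779, 0.627, -0.006, -0.007]
contact_force: [-7.5, 3.1, 14.2]
gripper_width: 0.572
```

Request:
{"api": "carry_out", "payload": {"increments": [[[-0.1, 0, 0.22], -5.2, 0.3], [[-0.1, 0, 0.22], -5.2, 0.3], [[0, 0, 0.2], -1, 0.3]]}}

```text
clock: 11.93
tool_pos: [0.5775, 0.1578, 0.1405]
eef_rot: [0.707, 0.707, -0.003, -0.008]
contact_force: [-7.4, -4.8, 13.8]
gripper_width: 0.572
```

```bash
python3 - <<'E'
from h import *
s=bot.state();print(heading(),s['torque'],s['gripper_width'],s['tool_pos'])
E
```

```text
-0.041015793041964815 [-0.88376353  1.46710472 -0.07588815] 0.5722976044228681 [0.57750828 0.15781731 0.14051516]
```

Request:
{"api": "carry_out", "payload": {"increments": [[[0, 0, -0.5], 0, 0.3], [[0, 0, -0.6], 0, 0.3], [[0, 0, -0.8], 0, 0.3]]}}

```text
clock: 12.18
tool_pos: [0.5769, 0.1573, 0.1599]
eef_rot: [0.706, 0.708, -0.004, -0.008]
contact_force: [0.2, -0.7, -0.1]
gripper_width: 0.575
```

```bash
python3 - <<'E'
from h import *
s=bot.state();print(heading(),s['torque'],s['gripper_width'],s['tool_pos'])
E
```

```text
0.09742312261657245 [-0.05897548  0.08042109 -0.03731324] 0.5749220441610887 [0.57691703 0.15734861 0.15989221]
```

Request:
{"api": "carry_out", "payload": {"increments": [[[0, 0, -1.8], 0, 0.3], [[0, 0, -1.8], 0, 0.3], [[0, 0, -1.8], 0, 0.3], [[0, 0, -1.6], 0, 0.3], [[0, 0, -0.6], 0, 0.3]]}}

```text
clock: 12.6
tool_pos: [0.5779, 0.156, 0.2384]
eef_rot: [0.707, 0.707, -0.005, -0.009]
contact_force: [-0.7, -0.4, -0.5]
gripper_width: 0.573
```

Request:
{"api": "carry_out", "payload": {"increments": [[[0, -0.1, 0], 0, 0.3], [[0, 0, 0], 0, 0.3], [[0, 0, 0], 0, 0.3], [[0, 0, 0], 0, 0.3]]}}

```text
clock: 12.93
tool_pos: [0.5776, 0.1558, 0.2385]
eef_rot: [0.707, 0.707, -0.004, -0.008]
contact_force: [0.1, 0.7, 0.1]
gripper_width: 0.572
```

```bash
python3 - <<'E'
from h import *
s=bot.state();print(s)
for n in('scene','top'):
    f,P,T,K=cap(n)
    m=(np.hypot(P[...,0]-.577,P[...,1]-.156)<.035)&(P[...,2]>.13)&(P[...,2]<.30)
    u=f.astype(int).max(-1);q=P[m&(u<60)];print(n,len(q),np.percentile(q,[2,50,98],axis=0).round(3).tolist())
    c=np.cos(JA);s_=np.sin(JA);L=(P[...,:2]-JC)@np.array([[c,-s_],[s_,c]]);z=P[...,2]
    m=(z>.0365)&(z<.0425)&(L[...,0]<.029)&(L[...,0]>-.05)&(L[...,1]<.039)&(L[...,1]>-.06)
    print('plate',cv2.minAreaRect((L[m]*1000).astype(np.float32)))
    if n=='scene': cv2.imwrite('pics/end.png',cv2.resize(cv2.cvtColor(f[120:260,160:420],cv2.COLOR_RGB2BGR),None,fx=3,fy=3))
E
```

```text
{'clock': 12.9333, 'qpos': array([0.17261141, 0.133391  , 1.44896867, 0.00818195, 1.57508066,
       0.1737425 ]), 'dq': array([ 0.00020085,  0.00801736,  0.0150676 , -0.00246026, -0.00719424,
       -0.00033182]), 'effort': array([-7.19199859e-03, -5.69715500e+01, -5.00035715e+01,  1.35648879e-01,
        1.26299327e-01,  6.48272435e-04]), 'tool_pos': array([0.57758053, 0.15580626, 0.23852928]), 'eef_rot': array([ 0.70748896,  0.70666813, -0.00413353, -0.00790155]), 'contact_force': array([0.14753204, 0.68284951, 0.05157778]), 'torque': array([-0.10131697,  0.03742252,  0.01671202]), 'gripper_width': 0.5718302976389165}
scene 127 [[0.552, 0.125, 0.243], [0.589, 0.133, 0.262], [0.604, 0.152, 0.287]]
plate ((-0.7398395538330078, -1.1176338195800781), (79.83214569091797, 59.220062255859375), 89.82657623291016)Traceback (most recent call last):
  File "<stdin>", line 6, in <module>
    return _quantile_unchecked(
        a, q, axis, out, overwrite_input, method, keepdims, weights)
    return _ureduce(a,
                    func=_quantile_ureduce_func,
    ...<5 lines>...
                    overwrite_input=overwrite_input,
                    method=method)
    r = func(a, **kwargs)
    result = _quantile(arr,
                       quantiles=q,
    ...<2 lines>...
                       out=out,
                       weights=wgt)
    slices_having_nans = np.isnan(arr[-1, ...])
                                  ~~~^^^^^^^^^
IndexError: index -1 is out of bounds for axis 0 with size 0
```

View pics/end.png

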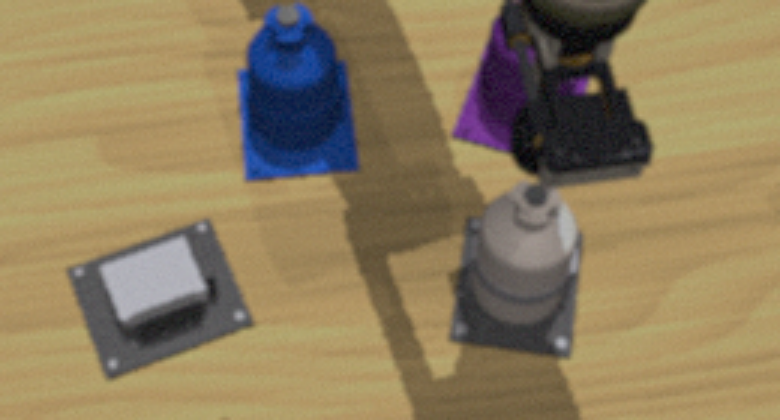

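The end crop shows the white bottle's mouth open at (537,190), with the cap lifted clear in the gripper (opening 53 mm, so the cap is held). The plates lie square against the stops at (155,280).

```bash
python3 -c "
from h import *
print(order.finish_job())"
```

```text
the job is handed in; nothing more can be done
None
```

The plates are flush in the jig and the cap is off the white resin bottle. I handed the job in at about 13 s on the robot's clock, and it reported no verdict.

- **Plates:** I pushed the stack with the shut fingers, first against the left stop and then against the far stop. The close look put the top plate's open edges at x = -30.0 mm and y = -39.9 mm (home is -30 and -40). It was within 0.1° of square, and the lower plates stuck out by at most 0.5 mm. The last scene picture still showed the plates in place.
- **Cap:** I gripped it, pushed it down 6 to 8 mm, turned it 60° counterclockwise and lifted it with no force felt. The gripper still reads 53 mm open, which fits the 54 mm cap. From the tool pose, the rim is about 80 mm above the mouth and within about 2 mm of the axis, and the tool is tilted about 1°.
- **Force on the way:** for one reading the downward push on the cap reached about 40 N, when the cap bottomed out. The push on the plates reached 30 N sideways.
- **Checks that failed or were missing:**
    - The last top-camera check found no cap points and stopped with an error, because the arm probably hides the cap from above.
    - The scene-camera points near the cap were mostly gripper. So the final cap height and tilt come from the arm's pose and grip opening, not from a picture.
    - I did not measure the filters and carton again at the end. I kept the arm clear of them.

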